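Check the food processor's stop button, then hold the dial on pulse

TASK

Before the first batch, check the food processor's stop and then run it on pulse: start by pushing the red mushroom button down until it latches, then twist the button clockwise, the way its arrows point, so that it springs all the way back up. Then turn the silver-grey dial clockwise from off, past its first two clicks to the third (the three orange dots), and finish while holding it there with the gripper, because it springs back to off if let go. Leave the things around the machine where they stand.

Things in the scene. Friction and masses are not known exactly. Their poses are not given: they have to be found in the camera images.
- food_processor: white food processor, 320 x 250 mm, does not move; flat control deck 85 mm above the worktop at its front; clear bowl 150 mm across, 178 mm behind the controls, top at 310 mm. Origin: centre of its underside; x front to back, y left, z up. On the deck, 108 mm in front of the origin, stand the red stop button, 62 mm left (+y), and the dial, 62 mm right (-y)
- stop_top (a point): centre of the top of the red mushroom stop button, 131 mm above the worktop when up; moves down with it. Cap round, 40 mm across, 18 mm high, on a stem 22 mm thick; free gap under the cap 28 mm when up, 18 mm when latched (in it, on the deck, a yellow disc 56 mm across, 4 mm high). White arrows on the cap run clockwise
- stop_press (a joint): how far the button is down, m: 0 up, 0.0103 at its end; let go there it stays latched at about 0.0095. Spring: 4 N to start it, about 7 N to push it home. A firm grip can keep it from rising after the twist; let go then and it springs up
- stop_cap (a joint): twist of the button's cap about its upright axis, rad: 0 at rest, grows clockwise seen from above, end stop 0.95. A latched button is freed by about 0.55 (0.8 is sure), torque up to 0.08 N m; let go, the cap turns back to 0 by a spring
- dial: the dial; its grip is a silver-grey upright bar 46 mm long, 14 mm thick, 31 mm high, its top 126 mm above the worktop, on a black disc 50 mm across whose top is at 95 mm. Origin: on the dial's upright axis, at deck level, 85 mm above the worktop. Its x axis runs along the bar to the pointer end (black line), z up; at off the pointer stands 0.6 rad anticlockwise from the machine's x axis
- dial_turn (a joint): turn of the dial, rad, grows clockwise seen from above: 0 off (white bar on the deck), clicks at 0.4 (one dot), 0.8 (two dots), 1.2 (three orange dots, pulse); end stop 1.32. A spring of 0.05 to 0.1 N m turns it back to off from anywhere when let go; the clicks add 0.05 N m, so one grasp must do the whole turn
- spice_jar_a: bystander: glass spice jar with red cap, 45 mm across, 106 mm high, on the bamboo tray at the left; origin at the centre of its underside
- spice_jar_b: bystander: glass spice jar with red cap, 45 mm across, 106 mm high, on the bamboo tray; origin at the centre of its underside
- pepper_mill: bystander: turned wooden pepper mill, 58 mm across, 170 mm high, on the bamboo tray; origin at the centre of its underside
- salt_shaker: bystander: glass salt shaker, 44 mm across, 90 mm high, at the right; origin at the centre of its underside

How it is judged:
By the outcome, as a careful person would: the job done as asked, in the order asked, and still so for the second after the job is handed in, while the arm keeps its last pose, push and grip.
It also fails if it takes over 48 s, if anything falls off the work surface, if the arm or the gripper's body presses on something with over 40 N, if the wrist force passes 120 N, or if a joint passes its speed limit or range.

ROBOT

A 6-joint arm with a two-finger parallel gripper is mounted at the origin on a cart in front of the work surface, level with it; the furniture and walls round the work are solid. World frame = base frame: x ahead of the robot, y to its left, z up, the work surface at z = 0. Lengths are in m, angles in rad, forces in N, time in s.
With the tool pointing down it reaches from about 0.225 to 0.875 m from the base axis. Payload 3.4 kg.
Tool frame: the origin (TCP) lies on the centre line of the jaws, within the pads' length; the fingertips stand 22 mm ahead of it and the grasp point (between the pads) lies 3 mm ahead of it; z points along the fingers, y is the line along which they close (so a half turn about z gives the same grasp; the last joint's range is limited). The gripper opens to 85 mm and grips with 20 to 120 N. Pads are 22 mm wide; open, the fingers measure 114 mm over their backs; the gripper's body (76 mm by 85 mm) begins 54 mm behind the grasp point. The pads swing forward as they close: fully open they stand 13 mm farther back than shut.
Start: joints at [1.085, 0.276, 1.505, -0, 1.361, -0.121], TCP at [0.205, 0.537, 0.253] pointing down, gripper open.
Joint ranges: [-2.89, 2.89], [-0.75, 2.08], [0.22, 2.7], [-1.18, 4.32], [0.11, 2.71], [-2.7, 2.7]. Speed limits (rad/s): [2.57, 2.57, 3.14, 3.14, 3.14, 3.14].

INTERFACE

Orientations are given as a unit quaternion [w, x, y, z].
In Python, from rig import readout, optics, ticket gives the robot as it stands. The module is installed in compiled form; this text tells all that it offers.
- The arm moves only by the shell command python3 -m handwheel 'ROWS' [OPENING] [FORCE]. ROWS is rows parted by semicolons, their numbers by spaces, 1 to 5 of them, each of 4 numbers: dx, dy, dz in m, then a turn about the tool's z in rad; each row shifts and turns the commanded pose from where the row before left it, along the tool's axes as they then stand; what a row does not reach is not made up. A row lasts 1/12 s, in which the tool goes at most 0.0417 m and 0.125 rad, less where a joint would pass 70% of its speed; a pose out of reach is approached as far as the arm can. OPENING is the finger opening in m, set as the command begins (- or left out keeps the last). The fingers move at their own pace and stop on an object; FORCE is the grip in N (left out, the last holds). Time passes only in rows, so rows that do not move let the fingers close. It prints the time, the measured TCP pose, the force, the opening and the grip force at its end.
- readout.get_state(): the state, without advancing time (a new reading comes with each control period).
- optics.get_image(name): name is "scene" or "top" or "wrist"; returns a dict with "img" (400x640x3 uint8, red, green, blue), "camera_matrix" (3x3 intrinsics, pixels), "T" (4x4, takes a point from camera to world coordinates); the wrist camera has in their place "hand_eye" (4x4, takes a point from camera to tool coordinates, whose origin is the TCP and whose axes are the flange's). Camera axes: x right, y down, z forward; pixel columns grow to the right and rows downward; lengths in m; the calibration is good to about 2 mm. The wrist camera is an equidistant fisheye: a pixel r from the principal point sees the ray r / f radians off the axis. A picture is of the moment at which its call begins: read the wrist's pose just before it. There is no depth.
- ticket.sign_off(): hands the job in; it is judged then, once.
The state is a dict: "clock": time; "qpos": joint angles; "qd": joint speeds; "effort": joint torques, N m; "position": TCP position; "ee_rot": TCP orientation; "contact_force": force on the tool from outside, world axes, zero at the start; "moment": the same for the moment, N m; "width": finger opening in m; "gripper_force": force on a finger pad.
Only numpy, scipy, OpenCV 4.12 (cv2) and the standard library are available. Lean on these libraries where they do the work, as an engineer would, in place of code of your own. Each camera call takes 0.05 s, during which the arm holds its last target. There are 200 camera calls.

## Working session

There is one attempt and no reset: what is moved stays moved. The work goes in short steps, Python scripts to look and compute and a shell command to move; the robot and the scene stay as the last step left them, time stands still between calls to the robot, and variables do not carry over. Pictures are saved under pics/ and viewed, at most 10 in all, crops included, and the job is handed in when it is done.

```bash
mkdir -p pics
python3 - <<'E'
from rig import readout, optics
import cv2,numpy as np
s=readout.get_state();print({k:np.round(v,3) for k,v in s.items()})
for n in("top","scene"):
    d=optics.get_image(n);cv2.imwrite(f"pics/{n}0.png",d["img"][:,:,::-1]);print(n,d["camera_matrix"],d["T"])
E
```

```text
{'clock': np.float64(0.0), 'qpos': array([ 1.085,  0.277,  1.506,  0.   ,  1.361, -0.121]), 'qd': array([ 0.   , -0.001, -0.002, -0.001,  0.   , -0.002]), 'effort': array([ 1.0000e-03, -4.1677e+01, -2.4581e+01, -0.0000e+00,  1.1000e-02,
       -0.0000e+00]), 'position': array([0.205, 0.537, 0.252]), 'ee_rot': array([-0.   ,  0.181,  0.983, -0.001]), 'contact_force': array([ 0.653, -0.672, -0.32 ]), 'moment': array([ 0.   ,  0.004, -0.004]), 'gripper_force': np.float64(0.0), 'width': np.float64(0.085)}
top [[516.0033659    0.         327.04599983]
 [  0.         516.0033659  199.02680703]
 [  0.           0.           1.        ]] [[ 0.47930116 -0.74171539  0.46917873 -0.2994723 ]
 [-0.87760638 -0.41040406  0.24774088 -0.36738064]
 [ 0.00879964 -0.53049674 -0.8476413   1.66408666]
 [ 0.          0.          0.          1.        ]]
scene [[449.27042717   0.         325.58715459]
 [  0.         449.27042717 201.32770415]
 [  0.           0.           1.        ]] [[ 0.52103505 -0.4963677   0.69436416 -0.36352924]
 [-0.85317352 -0.27919321  0.44062012 -0.48905532]
 [-0.02484784 -0.82199164 -0.56895722  0.8712491 ]
 [ 0.          0.          0.          1.        ]]
```

View pics/top0.png

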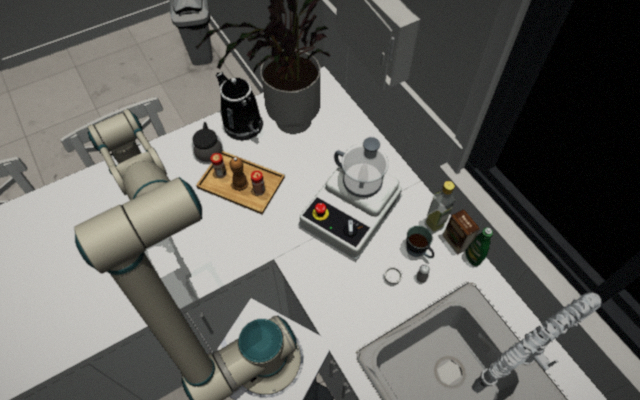

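View pics/scene0.png

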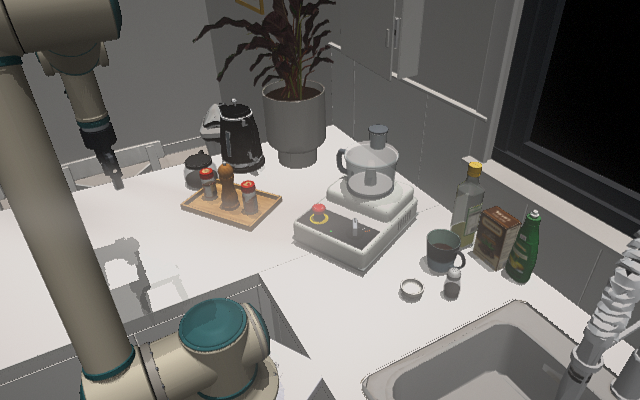

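Both views show the machine: the button is at about top (320,209) / scene (319,210), and the dial at top (350,228) / scene (355,227). The tray with jars is to its left, and the salt shaker at right. Next I'll enlarge the controls.

Run:
```python
import cv2,numpy as np
a=cv2.imread("pics/top0.png")[165:265,285:410];b=cv2.imread("pics/scene0.png")[165:275,285:425]
a=cv2.resize(a,(500,400),interpolation=cv2.INTER_CUBIC) if 0 else cv2.resize(a,None,fx=3,fy=3,interpolation=cv2.INTER_CUBIC)
b=cv2.resize(b,None,fx=3,fy=3,interpolation=cv2.INTER_CUBIC)
c=np.zeros((330,800,3),np.uint8);c[:300,:375]=a;c[:330,380:800]=b
cv2.imwrite("pics/crop1.png",c)
```

```text
(no output)
```

View pics/crop1.png

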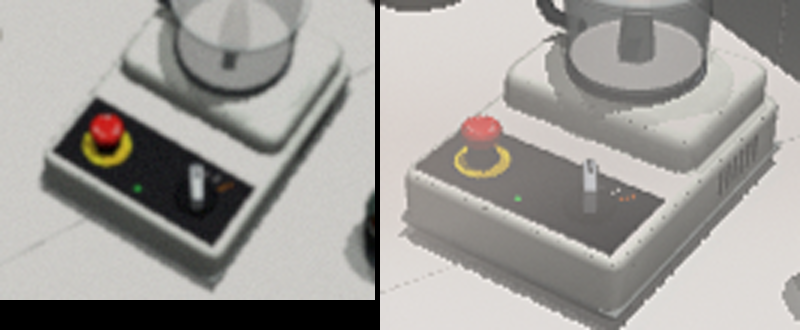

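```bash
cat > h.py <<'E'
import numpy as np
cams={}
cams["top"]=(516.0033659,327.046,199.0268,np.array([[0.47930116,-0.74171539,0.46917873,-0.2994723],[-0.87760638,-0.41040406,0.24774088,-0.36738064],[0.00879964,-0.53049674,-0.8476413,1.66408666]]))
cams["scene"]=(449.27042717,325.587,201.3277,np.array([[0.52103505,-0.4963677,0.69436416,-0.36352924],[-0.85317352,-0.27919321,0.44062012,-0.48905532],[-0.02484784,-0.82199164,-0.56895722,0.8712491]]))
def p2w(c,u,v,z):
    f,cx,cy,T=cams[c];d=T[:,:3]@[(u-cx)/f,(v-cy)/f,1];o=T[:,3];return o+d*(z-o[2])/d[2]
E
python3 - <<'E'
from h import *
t=lambda x,y,z:p2w("top",285+x/3-.33,165+y/3-.33,z)
s=lambda x,y,z:p2w("scene",285+(x-380)/3-.33,165+y/3-.33,z)
for n,v in dict(capT=t(106,121,.131),capS=s(481,124,.131),ringT=t(107,148,.089),ringS=s(482,161,.089),dialT=t(196,170,.126),dialS=s(590,163,.126)).items():print(n,v.round(4))
c=[t(*p,.085) for p in((52,152),(98,100),(253,187),(212,243))]
for q in c:print(q.round(4))
for a,b in((0,3),(1,2),(0,1),(3,2)):
    d=c[b]-c[a];print(np.arctan2(d[1],d[0]),np.linalg.norm(d))
print(sum(c)/4)
E
```

```text
capT [0.5157 0.0904 0.131 ]
capS [0.5097 0.0901 0.131 ]
ringT [0.506  0.0838 0.089 ]
ringS [0.5072 0.089  0.089 ]
dialT [ 0.5108 -0.0299  0.126 ]
dialS [ 0.5123 -0.0263  0.126 ]
[0.4719 0.139  0.085 ]
[0.5614 0.1269 0.085 ]
[ 0.5443 -0.0894  0.085 ]
[ 0.4563 -0.0807  0.085 ]
-1.6417506125049972 0.220264043101921
-1.6495309175031638 0.21705546377620802
-0.13449046163845205 0.09031239701571718
-0.09942979524508992 0.08847729774440473
[0.50848906 0.02396864 0.085     ]
```

```bash
R='-.031 -.0245 0 0'
python3 -m handwheel '-.031 -.0245 0 0;-.031 -.0245 0 0;-.031 -.0245 0 0;-.031 -.0245 0 0;-.031 -.0245 0 0'
python3 -m handwheel '-.031 -.0245 0 0;-.031 -.0245 0 0;-.031 -.0245 0 0;-.031 -.0245 0 0;-.031 -.0245 0 0'
python3 -m handwheel '-.031 -.0245 0 0;-.031 -.0245 0 0;-.031 -.0245 0 0;-.031 -.0245 0 0;-.031 -.0245 0 0'
python3 -m handwheel '0 0 0 0;0 0 0 0'
python3 - <<'E'
from rig import readout, optics
import cv2,numpy as np
s=readout.get_state();print(s["position"],s["ee_rot"],s["qpos"])
d=optics.get_image("wrist");cv2.imwrite("pics/w1.png",d["img"][:,:,::-1]);print(d["camera_matrix"],d["hand_eye"])
E
```

```text
clock: 0.52
position: [0.3065, 0.3657, 0.2529]
ee_rot: [-0.0, 0.181, 0.983, -0.0]
contact_force: [0.8, 0.7, 0.8]
width: 0.0855
gripper_force: 0.0
clock: 0.93
position: [0.4076, 0.1959, 0.2531]
ee_rot: [-0.0, 0.181, 0.983, 0.0]
contact_force: [1.4, -0.8, -0.0]
width: 0.0852
gripper_force: 0.0
clock: 1.35
position: [0.5088, 0.0261, 0.253]
ee_rot: [-0.0, 0.182, 0.983, 0.0]
contact_force: [0.2, 0.2, 0.3]
width: 0.0853
gripper_force: 0.0
clock: 1.52
position: [0.509, 0.0262, 0.2525]
ee_rot: [-0.001, 0.183, 0.983, 0.0]
contact_force: [-0.2, -0.2, 0.3]
width: 0.0853
gripper_force: 0.0
[0.50900439 0.02623825 0.252532  ] [-7.52262364e-04  1.83333799e-01  9.83050431e-01  5.39630756e-05] [-8.52593532e-02  1.78571443e-01  1.63904953e+00  2.64187884e-04
  1.32545815e+00 -1.28736660e+00]
[[309.70691629   0.         321.75021995]
 [  0.         309.70691629 203.25063288]
 [  0.           0.           1.        ]] [[-1.36592556e-03 -9.60923404e-01 -2.76811030e-01  7.01340192e-02]
 [ 9.99999067e-01 -1.31105728e-03 -3.83289142e-04 -3.90858448e-04]
 [ 5.39638861e-06 -2.76811296e-01  9.60924298e-01 -1.20689330e-01]
 [ 0.00000000e+00  0.00000000e+00  0.00000000e+00  1.00000000e+00]]
```

View pics/w1.png

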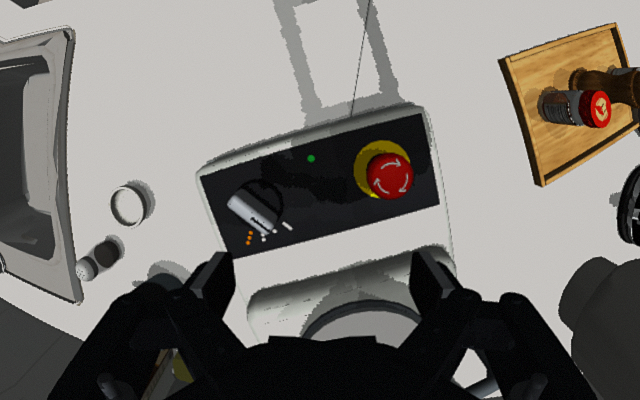

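The wrist view shows the cap centre at (390,176), the ring at about (383,169), the panel corners at (201,177), (424,113), (440,205) and (233,259), and the dial bar around (250,210). I'll convert these to positions and enlarge the dial.

```bash
cat >> h.py <<'E'
from scipy.spatial.transform import Rotation as Ro
HE=np.array([[-1.36592556e-03,-9.60923404e-01,-2.76811030e-01,7.01340192e-02],[9.99999067e-01,-1.31105728e-03,-3.83289142e-04,-3.90858448e-04],[5.39638861e-06,-2.76811296e-01,9.60924298e-01,-1.20689330e-01]])
def w2w(u,v,z,pos,q):
    R=Ro.from_quat([q[1],q[2],q[3],q[0]]).as_matrix()
    x=np.array([u-321.75,v-203.25]);r=np.hypot(*x);th=r/309.707
    d=R@HE[:,:3]@[*(np.sin(th)*x/r),np.cos(th)];o=np.array(pos)+R@HE[:,3]
    return o+d*(z-o[2])/d[2]
E
python3 - <<'E'
from h import *
import cv2
P=[0.509,0.02624,0.25253];q=[-7.5e-4,.18333,.98305,5e-5]
im=cv2.imread("pics/w1.png")
hsv=cv2.cvtColor(im,cv2.COLOR_BGR2HSV)
m=((hsv[:,:,0]<8)|(hsv[:,:,0]>172))&(hsv[:,:,1]>150)&(hsv[:,:,2]>70);m[:, :340]=0;m[:,430:]=0
ys,xs=np.nonzero(m);print(xs.min(),xs.max(),ys.min(),ys.max())
f=lambda u,v,z:w2w(u,v,z,P,q)
print("cap",f(390,176,.131).round(4))
c=[f(*p,.085) for p in((201,177),(424,113),(440,205),(233,259))]
for k in c:print(k.round(4))
for a,b in((0,1),(3,2),(0,3),(1,2)):
    d=c[b]-c[a];print(np.arctan2(d[1],d[0]),np.linalg.norm(d))
print(sum(c)/4)
cv2.imwrite("pics/crop2.png",cv2.resize(im[120:270,190:440],None,fx=3.2,fy=3.2,interpolation=cv2.INTER_CUBIC))
E
```

```text
368 412 154 198
cap [0.5069 0.0857 0.131 ]
[ 0.4516 -0.0813  0.085 ]
[0.4725 0.1442 0.085 ]
[0.566 0.133 0.085]
[ 0.544  -0.0892  0.085 ]
1.4783713988615226 0.22641728311154524
1.4721977380938547 0.22325319337467997
-0.08550906223605576 0.09269175139113295
-0.11928531406986362 0.09410175968375331
[0.5085155  0.02666295 0.085     ]
```

View pics/crop2.png

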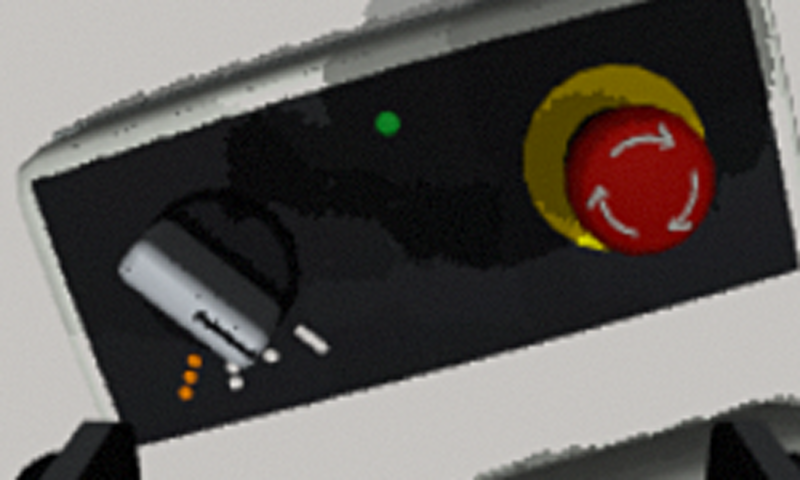

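Run:
```python
from h import *
P=[0.509,0.02624,0.25253];q=[-7.5e-4,.18333,.98305,5e-5]
f=lambda x,y,z:w2w(190+x/3.2-.3,120+y/3.2-.3,z,P,q).round(4)
print("cap",f(641,181,.131),"ring",f(614,157,.089))
c=[f(120,267,.126),f(143,240,.126),f(275,328,.126),f(245,367,.126)];print(c,sum(c)/4)
a,b=(c[0]+c[1])/2,(c[2]+c[3])/2;print(np.arctan2(*(b-a)[[1,0]]),np.linalg.norm(b-a))
print("disc",f(210,275,.095))
```

```text
cap [0.5071 0.0857 0.131 ] ring [0.5084 0.0863 0.089 ]
[array([ 0.4802, -0.0501,  0.126 ]), array([ 0.4759, -0.0408,  0.126 ]), array([ 0.5111, -0.0173,  0.126 ]), array([ 0.5184, -0.0296,  0.126 ])] [ 0.4964  -0.03445  0.126  ]
0.5400186986888389 0.04278890042990127
disc [ 0.4973 -0.0376  0.095 ]
```

```bash
python3 -m handwheel '.0113 .0278 0 0;.0113 .0278 0 0;0 0 .03 0;0 0 .03 0;0 0 .03 0' .075 25
python3 -m handwheel '0 0 .02 0;0 0 .0165 0;0 0 0 0;0 0 0 0'
python3 - <<'E'
from rig import readout, optics
import cv2
s=readout.get_state();print(s["position"],s["ee_rot"])
im=cv2.cvtColor(optics.get_image("wrist")["img"],4)
cv2.imwrite("pics/w2.png",im)
E
```

```text
clock: 1.98
position: [0.506, 0.0905, 0.1629]
ee_rot: [0.001, 0.18, 0.984, 0.0]
contact_force: [-0.1, 1.1, 0.1]
width: 0.0753
gripper_force: 0.0
clock: 2.32
position: [0.5057, 0.0893, 0.1264]
ee_rot: [-0.001, 0.18, 0.984, -0.0]
contact_force: [0.2, 0.8, 0.1]
width: 0.0746
gripper_force: 0.0
[0.50570208 0.08931302 0.12644003] [-1.22032632e-03  1.80425515e-01  9.83587893e-01 -4.20748698e-05]
```

View pics/w2.png

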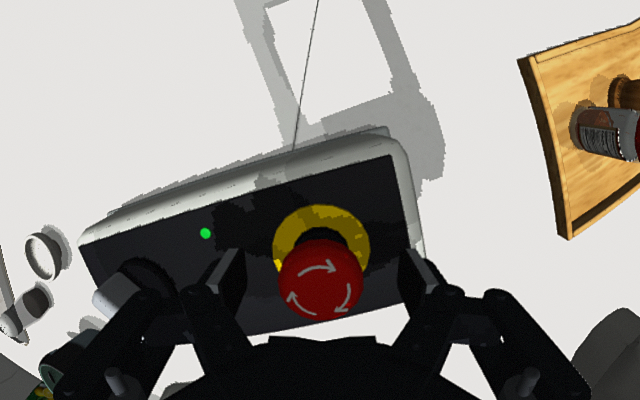

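Run:
```python
from h import *
import cv2
P=[.5057,.0893,.12644];q=[-.00122,.18043,.98359,0]
im=cv2.imread("pics/w2.png");hsv=cv2.cvtColor(im,cv2.COLOR_BGR2HSV)
m=((hsv[:,:,0]<8)|(hsv[:,:,0]>172))&(hsv[:,:,1]>150)&(hsv[:,:,2]>70);m[:, :260]=0;m[:,380:]=0
ys,xs=np.nonzero(m);print(xs.min(),xs.max(),ys.min(),ys.max())
R=Ro.from_quat([q[1],q[2],q[3],q[0]]).as_matrix()
for u,v in((320,280),(320,275)):
    w=w2w(u,v,.131,P,q);print(w, R.T@(w-P))
print(w2w(321,247,.089,P,q))
```

```text
279 361 246 319
[0.50306998 0.08897843 0.131     ] [ 0.00235558 -0.00123613 -0.00455382]
[0.50074823 0.08986986 0.131     ] [ 0.00484256 -0.00122681 -0.00454785]
[0.50604608 0.08818089 0.089     ]
```

Cap centre in the wrist view is (321,288), within 2 mm of the jaw centre. Closing on it now.

```bash
python3 -m handwheel '0 0 0 0;0 0 0 0;0 0 0 0;0 0 0 0;0 0 0 0' 0.02 30
python3 -m handwheel '0 0 0 0;0 0 0 0;0 0 0 0;0 0 0 0'
```

```text
clock: 2.78
position: [0.5078, 0.0879, 0.1278]
ee_rot: [0.001, 0.181, 0.983, 0.0]
contact_force: [-0.5, -0.2, 2.4]
width: 0.0381
gripper_force: 29.7
clock: 3.12
position: [0.5077, 0.0879, 0.127]
ee_rot: [0.001, 0.181, 0.983, 0.0]
contact_force: [0.0, -1.4, 3.4]
width: 0.0383
gripper_force: 29.7
```

```bash
python3 -m handwheel '0 0 .003 0;0 0 .003 0;0 0 .003 0;0 0 0 0;0 0 0 0'
python3 -m handwheel '0 0 .0015 0;0 0 0 0'
python3 -m handwheel '0 0 .001 0;0 0 0 0'
```

```text
clock: 3.53
position: [0.5077, 0.0879, 0.1181]
ee_rot: [0.001, 0.181, 0.983, 0.0]
contact_force: [-0.5, -1.0, 6.0]
width: 0.0378
gripper_force: 31.1
clock: 3.7
position: [0.5078, 0.0879, 0.1178]
ee_rot: [0.001, 0.181, 0.983, 0.0]
contact_force: [-1.9, -0.1, 12.6]
width: 0.0377
gripper_force: 31.7
clock: 3.87
position: [0.5079, 0.0879, 0.1177]
ee_rot: [0.001, 0.181, 0.983, 0.0]
contact_force: [-4.3, -1.7, 19.7]
width: 0.0381
gripper_force: 32.2
```

Hard against the end stop (20 N). I'll ease off and twist clockwise.

```bash
python3 -m handwheel '0 0 -.002 0;0 0 0 0;0 0 0 .11;0 0 0 .11;0 0 0 .11'
python3 -m handwheel '0 0 0 .11;0 0 0 .11;0 0 0 .11;0 0 0 .11;0 0 0 .11'
python3 -m handwheel '0 0 0 0;0 0 0 0'
python3 - <<'E'
from rig import readout, optics
import cv2
s=readout.get_state();print(s["position"],s["ee_rot"],s["moment"])
cv2.imwrite("pics/w3.png",cv2.cvtColor(optics.get_image("wrist")["img"],4))
E
```

```text
clock: 4.28
position: [0.508, 0.0883, 0.1179]
ee_rot: [0.001, 0.343, 0.939, 0.001]
contact_force: [0.5, 1.0, 6.9]
width: 0.038
gripper_force: 31.2
clock: 4.7
position: [0.5085, 0.0886, 0.118]
ee_rot: [0.001, 0.585, 0.811, 0.002]
contact_force: [1.3, 1.1, 5.7]
width: 0.0375
gripper_force: 31.2
clock: 4.87
position: [0.5086, 0.0886, 0.118]
ee_rot: [0.001, 0.583, 0.812, 0.002]
contact_force: [1.4, 1.7, 6.0]
width: 0.038
gripper_force: 31.2
[0.50857821 0.0886188  0.11796587] [0.00092426 0.58318987 0.81233394 0.00151278] [ 0.25147681 -0.23697928  0.04350867]
```

View pics/w3.png

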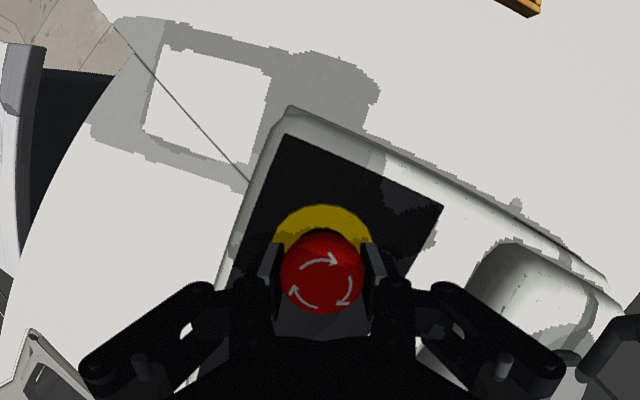

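The cap turned with the jaws: the arrows at (323,285) look the same in the tool view after 0.88 rad. I'll let it rise, then release.

```bash
python3 -m handwheel '0 0 -.003 0;0 0 -.003 0;0 0 -.002 0;0 0 0 0'
python3 -m handwheel '0 0 0 0;0 0 0 0;0 0 0 0;0 0 0 0' .075
python3 -m handwheel '0 0 -.03 0;0 0 -.03 0;0 0 -.03 0;0 0 -.03 0;0 0 0 0'
python3 - <<'E'
from rig import readout, optics
import cv2,numpy as np
s=readout.get_state();print(s["position"],s["ee_rot"],s["qpos"])
a=cv2.cvtColor(optics.get_image("wrist")["img"],4);b=cv2.cvtColor(optics.get_image("scene")["img"],4)
cv2.imwrite("pics/w4raw.png",a)
c=np.zeros((600,640,3),np.uint8);c[:400]=a
o=cv2.imread("pics/scene0.png")
for i,k in enumerate((o,b)):c[400:,i*320:(i+1)*320]=cv2.resize(k[190:240,290:370],(320,200),interpolation=cv2.INTER_CUBIC)
cv2.imwrite("pics/w4.png",c)
E
```

```text
clock: 5.25
position: [0.5085, 0.0886, 0.126]
ee_rot: [0.001, 0.583, 0.812, 0.001]
contact_force: [3.6, 3.0, 4.3]
width: 0.0378
gripper_force: 31.0
clock: 5.58
position: [0.5059, 0.0877, 0.1244]
ee_rot: [-0.001, 0.583, 0.812, -0.001]
contact_force: [-0.1, 0.8, -0.4]
width: 0.0752
gripper_force: 0.0
clock: 6.0
position: [0.51, 0.088, 0.2508]
ee_rot: [0.004, 0.583, 0.812, 0.003]
contact_force: [0.6, -0.5, 0.4]
width: 0.075
gripper_force: 0.0
[0.5099868  0.0879604  0.25083948] [0.00412826 0.58296502 0.81248109 0.00303542] [ 3.64582197e-02  1.85504353e-01  1.63445472e+00 -2.63229180e-04
  1.31138853e+00 -2.89506643e-01]
```

View pics/w4.png

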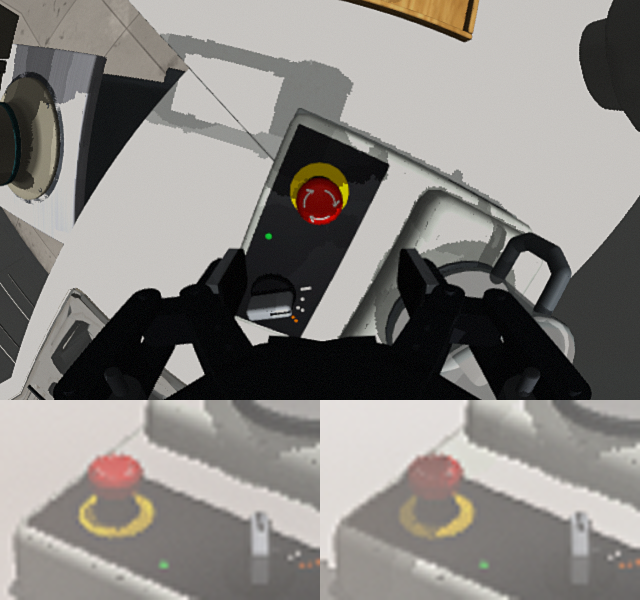

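The button is back at its first height: the two scene crops match, and the cap in the wrist view is at (320,201). Next I go over the dial with the wrist turned anticlockwise so the camera faces away from the bowl.

```bash
python3 -m handwheel '-.0282 -.0131 0 0;-.0282 -.0131 0 0;-.0282 -.0131 0 0;-.0282 -.0131 0 0;0 0 0 -.125' .07
python3 -m handwheel '0 0 0 -.125;0 0 0 -.125;0 0 0 -.125;0 0 0 -.125;0 0 0 -.125' >/dev/null
python3 -m handwheel '0 0 0 -.125;0 0 0 -.125;0 0 0 -.125;0 0 0 -.125;0 0 0 -.125' >/dev/null
python3 -m handwheel '0 0 .03 -.125;0 0 .03 -.125;0 0 0 -.125;0 0 0 0;0 0 0 0'
python3 - <<'E'
from rig import readout, optics
import cv2,numpy as np
s=readout.get_state();q=s["ee_rot"];print(s["position"],q,s["qpos"],"xyaw",2*np.arctan2(q[2],q[1]))
cv2.imwrite("pics/w5.png",cv2.cvtColor(optics.get_image("wrist")["img"],4))
E
```

```text
clock: 6.52
position: [0.4919, -0.0402, 0.2431]
ee_rot: [-0.001, 0.532, 0.847, -0.003]
contact_force: [-0.6, -0.1, 0.8]
width: 0.0702
gripper_force: 0.0
clock: 7.77
position: [0.4928, -0.0356, 0.1839]
ee_rot: [-0.001, -0.248, 0.969, 0.001]
contact_force: [-0.1, 0.2, -0.1]
width: 0.0704
gripper_force: 0.0
[ 0.4927844  -0.03555077  0.18386947] [-1.42439235e-03 -2.48381341e-01  9.68661029e-01  7.01450690e-04] [-2.12937161e-01  2.08227383e-01  1.78165651e+00 -2.20505849e-05
  1.15488418e+00 -2.28574293e+00] xyaw 3.643611041373363
```

View pics/w5.png

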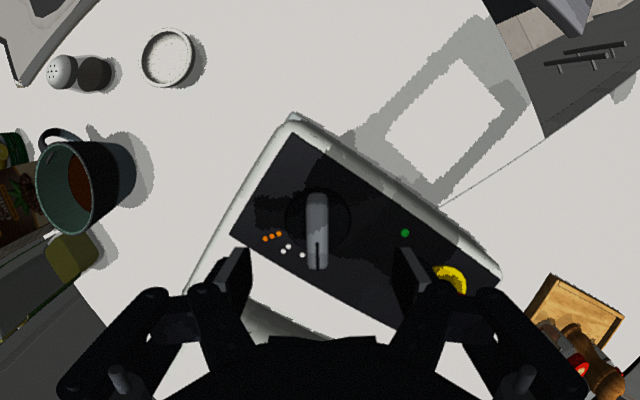

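The bar top runs from (317,193) to (317,270), well aligned with the jaws. Computing the offset.

Run:
```python
from h import *
P=[.4928,-.03555,.1839];q=[-.0014,-.2484,.96866,.0007]
R=Ro.from_quat([q[1],q[2],q[3],q[0]]).as_matrix()
for u,v in((317,193),(317,270),(317,231)):
    w=w2w(u,v,.126,P,q);print(w, R.T@(w-P))
```

```text
[ 0.4722664  -0.05042747  0.126     ] [ 0.02502215 -0.00327902  0.05795272]
[ 0.5175618  -0.02594275  0.126     ] [-0.02646618 -0.00361311  0.05783029]
[ 0.49351957 -0.03892163  0.126     ] [ 0.00085485 -0.00342062  0.05789529]
```

```bash
python3 -m handwheel '-.0015 -.0028 0 0;0 0 .03 0;0 0 .02 0;0 0 .012 0;0 0 0 0' .05
python3 -m handwheel '0 0 0 0;0 0 0 0;0 0 0 0;0 0 0 0;0 0 0 0' 0.005 60
python3 -m handwheel '0 0 0 0;0 0 0 0;0 0 0 0'
```

```text
clock: 8.23
position: [0.495, -0.0372, 0.1215]
ee_rot: [-0.002, -0.249, 0.968, 0.001]
contact_force: [-0.5, 0.3, 0.6]
width: 0.0501
gripper_force: 0.0
clock: 8.65
position: [0.497, -0.0368, 0.1249]
ee_rot: [0.001, -0.25, 0.968, 0.0]
contact_force: [-1.0, 3.2, 6.4]
width: 0.0125
gripper_force: 59.7
clock: 8.9
position: [0.497, -0.0368, 0.1249]
ee_rot: [0.001, -0.25, 0.968, 0.0]
contact_force: [-0.7, 3.7, 6.7]
width: 0.0129
gripper_force: 59.7
```

```bash
python3 -m handwheel '0 0 -.002 .12;0 0 0 .12;0 0 0 .12;0 0 0 .12;0 0 0 .12'
python3 -m handwheel '0 0 0 .12;0 0 0 .12;0 0 0 .12;0 0 0 .12;0 0 0 .12'
python3 -m handwheel '0 0 0 .03;0 0 0 0;0 0 0 0'
python3 - <<'E'
from rig import readout, optics
import cv2,numpy as np
s=readout.get_state();q=s["ee_rot"];print(s["position"],s["moment"],s["qpos"],"xyaw",2*np.arctan2(q[2],q[1])%6.2832)
a=cv2.cvtColor(optics.get_image("wrist")["img"],4)
b=cv2.cvtColor(optics.get_image("top")["img"],4)[130:270,200:440]
c=np.zeros((600,640,3),np.uint8);c[:320,:]=cv2.resize(a[150:310,160:480],(640,320),interpolation=2);c[320:600,:480]=cv2.resize(b,(480,280),interpolation=2)
cv2.imwrite("pics/w6.png",c)
E
```

```text
clock: 9.32
position: [0.4968, -0.0363, 0.125]
ee_rot: [0.001, 0.051, 0.999, 0.001]
contact_force: [2.0, 4.6, -6.5]
width: 0.0125
gripper_force: 60.8
clock: 9.73
position: [0.497, -0.0358, 0.125]
ee_rot: [0.0, 0.344, 0.939, 0.002]
contact_force: [2.6, 5.1, -5.2]
width: 0.0129
gripper_force: 60.8
clock: 9.98
position: [0.497, -0.0358, 0.125]
ee_rot: [0.0, 0.355, 0.935, 0.002]
contact_force: [2.9, 6.2, -6.5]
width: 0.013
gripper_force: 60.8
[ 0.49701665 -0.03579728  0.12500391] [ 0.77070776 -0.41656369  0.11481361] [-0.21392841  0.27187945  1.86203537  0.00392347  1.00666291 -1.06118659] xyaw 2.4159583784286847
```

View pics/w6.png

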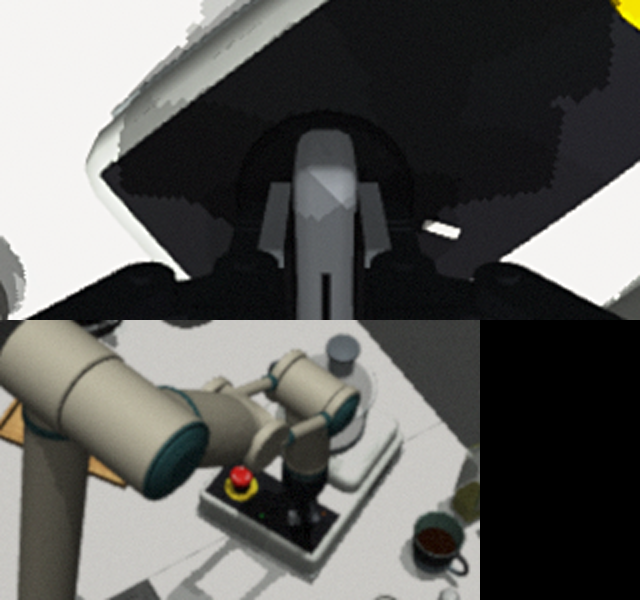

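The bar is square in the jaws (upright at (325,210) in the enlarged view), and it has turned about 1.22 rad. The red button stands up at (240,478). The hold is steady, so I'm handing it in.

```bash
python3 -m handwheel '0 0 .001 0;0 0 0 0;0 0 0 0;0 0 0 0'
python3 -c "
from rig import ticket
print(ticket.sign_off())"
```

```text
clock: 10.42
position: [0.497, -0.0358, 0.1249]
ee_rot: [0.0, 0.355, 0.935, 0.002]
contact_force: [0.8, 6.3, -0.3]
width: 0.0125
gripper_force: 61.8
the job is handed in; nothing more can be done
None
```

The job is handed in at 10.4 s: I pushed the stop button to its end stop and twisted it 0.88 rad clockwise, and it is back up at its first height; the gripper is holding the dial at pulse, turned about 1.22 rad by the wrist angle, but sign-off returned no verdict.

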